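# Tip handle blanks into a boring machine's magazine and jog the first one in

## Task

Refill the small boring machine: pick up the wooden carrier by its handle, turn it so that the three blanks in it lie in line with the magazine's slot, tip all three over the infeed ramp into the slot without fingering the blanks, and stand the empty carrier upright on the bench again. Then tilt the jog lever fully towards the drill, hold it there briefly so that the pusher feeds the bottom blank into the clamp, and let the lever spring back upright. Leave the bentwood box, the hammer and the glue bottle where they are.

Things in the scene. Friction and masses are not known exactly. Their poses are not given: they have to be found in the camera images.
- slot (a point): Middle of the magazine's slot mouth, 116 mm above the bench; z up, y along the slot towards the drill, x out to the infeed ramp. Slot 28 mm wide (x), 140 mm long (y), 71 mm deep; three lying blanks stack in it. A back plate at x -14 to -20 mm, standing 69 mm above the mouth, stops blanks that roll in off the ramp; end plates (y 70 to 76 mm either way) stand 34 mm above it.
- ramp_top (a point): Middle of the infeed ramp's upper edge, in the slot's frame at x 70 mm, z +39 mm (155 mm above the bench); same axes. The steel ramp falls at 35 degrees from here to the slot's edge at x 14 mm. Its two cheeks, 140 mm apart inside, stand 12 mm above its face (highest point z +49 mm, at x 63 mm). Blanks laid on it parallel to y roll into the slot.
- machine: Grey boring machine, fixed on the bench; origin under the slot's middle, axes as the slot's. Bed 25 mm thick, x -75 to 115, y -210 to 200 mm. Magazine within y -76 to 76 mm, its floor 45 mm above the bench. Open clamp, drill and motor lie at y 76 to 235 mm, below 100 mm height; the pusher's air cylinder at y -80 to -182 mm, below 76 mm.
- jog_knob (a point): Middle of the black upright grip (24 mm diameter, 34 mm tall) at the top of the jog lever, 67 mm above its pivot. Upright, it is 137 mm above the bench, at the machine's x 75, y -155 mm, and has the machine's axes. The dark valve block below it ends 65 mm above the bench.
- jog (a joint): Tilt of the jog lever in rad: 0 upright, positive towards the drill (machine's +y), stops at +0.42 and -0.42. Springs back to 0 when let go: 1 N m/rad, about 6 N at the grip for full tilt. The pusher follows it at once, 105 mm per rad.
- pusher (a joint): Pusher travel in m: 0 parked, face at the -y end of the magazine; positive as it pushes the bottom blank along +y, out of the window in the +y end plate and between the clamp's jaws (44 mm at full tilt). It goes back with the lever; the blank stays.
- carrier_handle (a point): Middle of the carrier's handle, a flat plywood bar 124 mm long (y), 10 mm thick (x), 24 mm tall, 103 mm above the underside (bar top 115 mm). The carrier, 0.32 kg empty, is a plywood box with end boards at y 62 to 70 mm either way, rising to the bar, a 48 mm high back wall at x 45 to 51 mm, and an open front (-x side). z up. The blanks lie below 48 mm height.
- carrier_lip (a point): Middle of the upper edge of the carrier's front lip (124 mm wide), 55 mm in front (-x) of the handle's middle and 72 mm below; carrier's axes. The 6 mm floor rises 12 degrees to it and juts 30 mm beyond the end boards. Blanks stay against the back wall until the carrier is tilted front down by over 12 degrees; at 30 degrees and more all roll out over the lip.
- blank1: A turned birch handle blank, a plain round rod 120 mm long and 22 mm in diameter, 32 g; the origin is its centre and y its length. All three are alike and start side by side in the carrier, their length along the carrier's y.
- blank2: A turned birch handle blank, a plain round rod 120 mm long and 22 mm in diameter, 32 g; the origin is its centre and y its length. All three are alike and start side by side in the carrier, their length along the carrier's y.
- blank3: A turned birch handle blank, a plain round rod 120 mm long and 22 mm in diameter, 32 g; the origin is its centre and y its length. All three are alike and start side by side in the carrier, their length along the carrier's y.
- bentbox: Bystander: open round bentwood box, 124 mm across and 58 mm tall; origin under its centre.
- hammer: Bystander: hammer 260 mm long, lying on the bench; origin under its middle, head at its +x end.
- glue: Bystander: white glue bottle, 60 mm across and 150 mm tall; origin under its centre.
There are look-alikes about, which are no part of the job. There is more than one size of the part that bears carrier_handle; the job needs the middle-sized.

How it is judged:
By the outcome, as a careful person would: the job done as asked, in the order asked, and still so for the second after the job is handed in, with the robot touching nothing.
It also fails if it takes over 66 s, if anything falls off the work surface, if the arm or the gripper's body presses on something with over 40 N, if the wrist force passes 120 N, or if a joint passes its speed limit or range.

## Robot

A 6-joint arm with a two-finger parallel gripper is mounted at the origin on the work surface. World frame = base frame: x ahead of the robot, y to its left, z up, the work surface at z = 0. Lengths are in m, angles in rad, forces in N, time in s.
With the tool pointing down it reaches from about 0.325 to 0.925 m from the base axis. Payload 3.1 kg.
Tool frame: the origin (TCP) lies between the finger pads; the fingertips stand 14 mm ahead of it and the grasp point (between the pads) lies 5 mm behind it; z points along the fingers, y is the line along which they close (so a half turn about z gives the same grasp; the last joint's range is limited). The gripper opens to 85 mm and grips with 20 to 120 N. Pads are 22 mm wide; open, the fingers measure 114 mm over their backs; the gripper's body (76 mm by 85 mm) begins 54 mm behind the grasp point. The pads swing forward as they close: fully open they stand 13 mm farther back than shut.
Start: joints at [1.001, 0.217, 1.613, -0, 1.311, -0.112], TCP at [0.276, 0.561, 0.245] pointing down, gripper open.
Joint ranges: [-2.75, 2.75], [-0.78, 2.1], [0.31, 2.55], [-1.13, 4.27], [0.13, 2.63], [-2.58, 2.58]. Speed limits (rad/s): [2.79, 2.79, 3.14, 3.14, 3.14, 3.14].

## Interface

Orientations are given as [roll, pitch, yaw] about the fixed x, y, z axes, in that order (R = Rz(yaw) Ry(pitch) Rx(roll)).
In Python, from bench import * gives the robot as it stands.
- The arm moves only by the tool drive_tool, never from a script. Its argument "rows" is a list of rows, each an object of numbers: "x", "y", "z": the shift along the tool's x, y, z in mm; "wx", "wy", "wz": the turn, a rotation vector about the tool's x, y, z in degrees; "gripper": the opening, from 0 (shut) to 1 (fully open). A call has 1 to 12 rows; each row is the pose to reach, as a shift and turn from the pose commanded when the call began, along the tool's axes at that moment; what a row does not reach only later rows make up. A row lasts 1/12 s, in which the tool goes at most 41.7 mm and 7.16 degrees, less where a joint would pass 70% of its speed; a pose out of reach is approached as far as the arm can. A call with a gripper value outside its range is refused whole. The fingers move at their own pace and stop on an object; "grip_force" is the grip in N (left out, the last holds). Time passes only in rows, so rows that repeat a pose let the fingers close. It gives the time, the measured TCP pose, the force, the opening and the grip force at its end, in the units of the state.
- read_state(): the state, without advancing time (a new reading comes with each control period).
- read_camera(name): name is "scene" or "top"; returns the picture (384x512x3 uint8, red, green, blue); there is no depth.
- calibration(name): a dict with "vertical_fov" (degrees; the focal length in pixels is half the picture's height over the tangent of half this angle, whatever the lens; pixels are square), "cx", "cy" (the principal point, pixels), "position" and "attitude" of the camera in the world. Camera axes: x right, y down, z forward; pixel columns grow to the right and rows downward; lengths in m; the calibration is good to about 2 mm. A picture is of the moment at which its call begins. calibration takes no time and is no camera call.
- finish_job(): hands the job in; it is judged then, once.
Trained networks look in the newest picture that a camera, given by its name, has taken for a name from the list of things; names that differ only in an ending like _2 or _b are one class to them, and where a whole thing is asked for, a point or a joint stands for the part that bears it (a point fixed in the world has none). Each returns a list of dicts, best first, with "confidence" (0 to 1); they miss things now and then, are a little off and sometimes report something else, mostly with a low value. They report only what shows in the picture. A call takes as long as a camera call. They do not tell look-alikes from the thing itself.
- look_for(name, camera): "box" ([left, top, right, bottom] in pixels, round what is visible of it).
The state is a dict: "time_s": time; "joint_positions": joint angles; "qd": joint speeds; "joint_torque": joint torques, N m; "tcp_pos": TCP position; "orientation": TCP orientation; "contact_force": force on the tool from outside, world axes, zero at the start; "moment": the same for the moment, N m; "width": finger opening in m; "gripper_force": force on a finger pad.
Only numpy, scipy, OpenCV 4.12 (cv2) and the standard library are available. Lean on these libraries where they do the work, as an engineer would, in place of code of your own. Each camera call takes 0.05 s, during which the arm holds its last target. There are 200 camera calls.

## Working session

There is one attempt and no reset: what is moved stays moved. The work goes in short steps, Python scripts to look and compute and a tool call to move; the robot and the scene stay as the last step left them, time stands still between calls to the robot, and variables do not carry over. Pictures are saved under pics/ and viewed, at most 10 in all, crops included, and the job is handed in when it is done.

Besides the shell and the picture viewer there is one more tool, called after "Call:" in YAML: its name, and indented under it one key for each argument. drive_tool: Moves the arm, as the interface text tells. Its arguments: {"type":"object","properties":{"rows":{"type":"array"},"grip_force":{"type":"number"}},"required":["rows"]}

```bash
mkdir -p pics; python3 - <<'E'
from bench import *
import cv2
for c in ("scene","top"):
    im=read_camera(c); cv2.imwrite(f"pics/{c}0.png",cv2.resize(im[:,:,::-1],(800,600),interpolation=cv2.INTER_CUBIC))
    k=calibration(c); print(c,k)
    for n in ("carrier_handle","machine","jog_knob","blank1","bentbox","hammer","glue"):
        print(n,[(round(d["confidence"],2),[round(v) for v in d["box"]]) for d in look_for(n,c)])
print(read_state())
E
```

```text
scene {'vertical_fov': 50.17085406397441, 'cx': 260.76868298946516, 'cy': 194.4155566283411, 'position': array([0.96045656, 0.59255416, 1.25702416]), 'attitude': array([-2.58825877,  0.01130847,  2.46206819])}
carrier_handle [(0.85, [311, 256, 359, 307]), (0.72, [364, 300, 392, 347]), (0.69, [367, 223, 451, 277])]
machine [(0.94, [193, 141, 300, 246]), (0.7, [174, 214, 226, 283])]
jog_knob [(0.52, [201, 143, 206, 161])]
blank1 [(0.68, [322, 279, 360, 299]), (0.62, [320, 277, 350, 295]), (0.42, [320, 268, 348, 287]), (0.18, [175, 215, 227, 283])]
bentbox [(0.89, [245, 270, 285, 311])]
hammer [(0.81, [175, 215, 225, 280])]
glue [(0.98, [160, 103, 181, 137]), (0.18, [323, 270, 349, 285])]
top {'vertical_fov': 43.69487327353322, 'cx': 252.20057926456735, 'cy': 187.32762636785915, 'position': array([0.45570843, 0.04641309, 1.53389914]), 'attitude': array([-3.10529709, -0.02031651, -1.54340951])}
carrier_handle [(0.96, [115, 154, 160, 207]), (0.91, [68, 220, 153, 302]), (0.76, [63, 168, 97, 205])]
machine [(0.7, [396, 164, 426, 186]), (0.58, [204, 154, 348, 218])]
jog_knob [(0.45, [332, 16
[... 275 characters left out ...]
 207])]
{'time_s': 0.8, 'joint_positions': array([ 1.00076259e+00,  2.16859469e-01,  1.61338329e+00,  3.36001268e-06,
        1.31132627e+00, -1.12186103e-01]), 'qd': array([-0.0010812 , -0.00056513,  0.00084959,  0.00088995, -0.00044716,
       -0.001092  ]), 'joint_torque': array([-3.01051059e-04, -3.96817946e+01, -3.04241073e+01, -2.22041513e-04,
        3.95743591e-04, -6.00842043e-06]), 'tcp_pos': array([0.27624072, 0.56065485, 0.24533417]), 'orientation': array([ 3.14156882e+00, -5.83009340e-07,  2.68374416e+00]), 'contact_force': array([ 0.25487567, -0.31644368,  0.25834682]), 'moment': array([-0.01408836,  0.02590518,  0.02193504]), 'gripper_force': 0.0, 'width': 0.08494557237129761}
```

View pics/scene0.png

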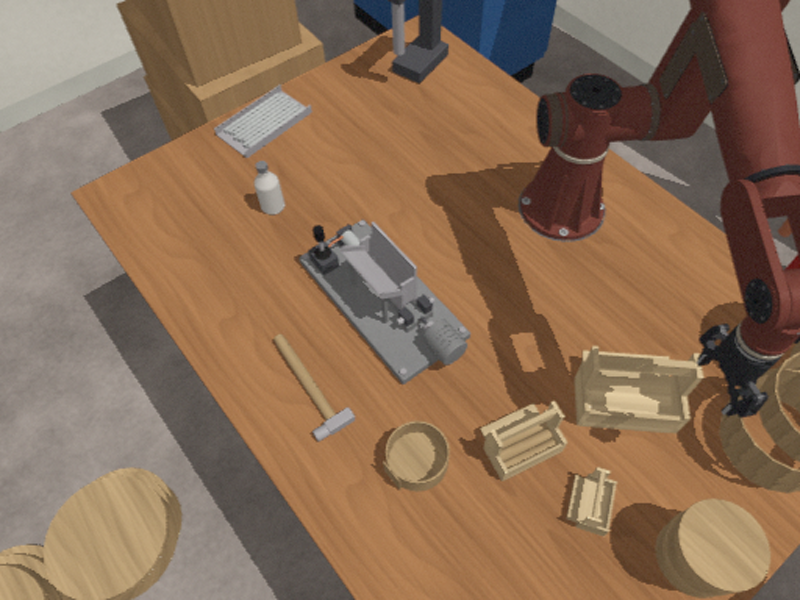

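View pics/top0.png

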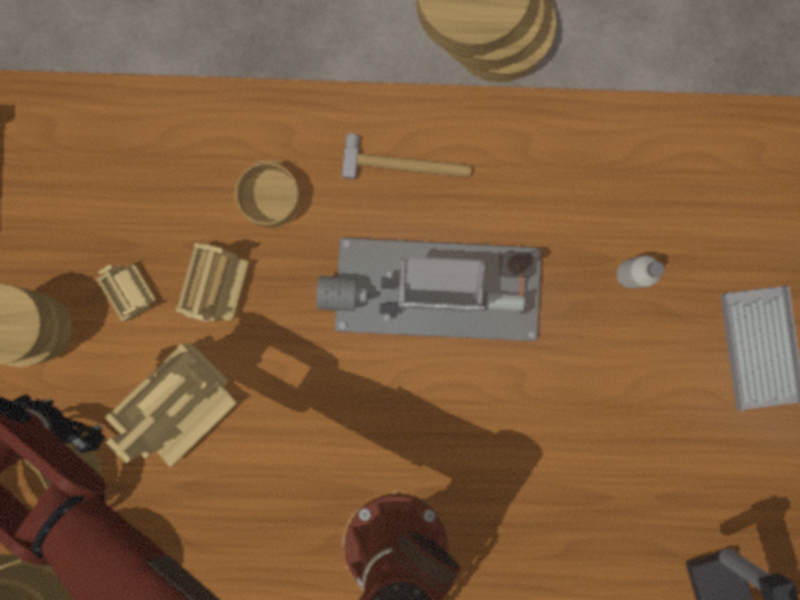

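```bash
cat > h.py <<'E'
from bench import *
import cv2, numpy as np
from scipy.spatial.transform import Rotation as R
from scipy.optimize import least_squares
def cam(n):
    k=calibration(n); f=192/np.tan(np.radians(k["vertical_fov"]/2))
    return f,k["cx"],k["cy"],np.array(k["position"]),R.from_euler("xyz",k["attitude"]).as_matrix()
def proj(n,P):
    f,cx,cy,p,M=cam(n); q=(np.atleast_2d(P)-p)@M
    return np.c_[cx+f*q[:,0]/q[:,2],cy+f*q[:,1]/q[:,2]]
def ray(n,u,v,z):
    f,cx,cy,p,M=cam(n); d=M@np.array([(u-cx)/f,(v-cy)/f,1]); return p+d*(z-p[2])/d[2]
def W(o,yaw,P):
    return np.array([o[0],o[1],0])+np.atleast_2d(P)@R.from_euler("z",yaw).as_matrix().T
E
python3 - <<'E'
from h import *
a=read_camera("top")[:,:,::-1];b=read_camera("scene")[:,:,::-1]
def crop(i,x,y,w,h,W,H): return cv2.resize(i[y:y+h,x:x+w],(W,H),interpolation=cv2.INTER_CUBIC)
cv2.imwrite("pics/car.png",np.hstack([crop(a,108,145,60,70,400,467),crop(b,304,250,60,70,400,467)]))
cv2.imwrite("pics/mac.png",np.vstack([crop(a,200,148,150,72,800,384)]))
cv2.imwrite("pics/mac2.png",np.vstack([crop(b,185,135,120,115,624,598)]))
print(read_state()["time_s"])
E
```

```text
0.9
```

View pics/car.png

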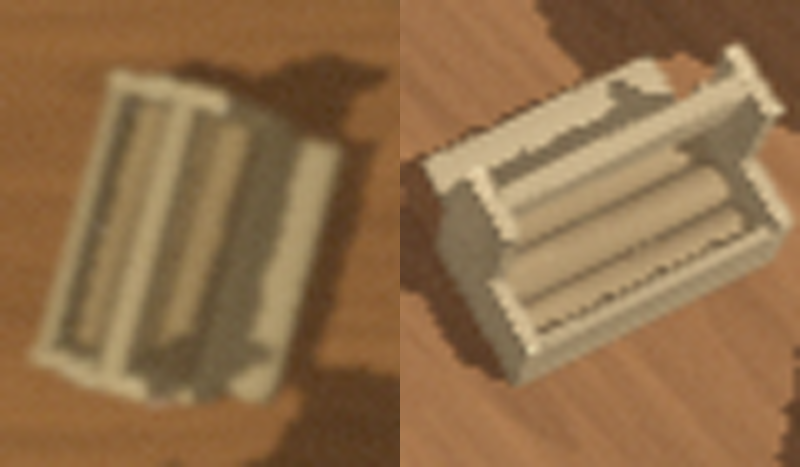

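View pics/mac.png

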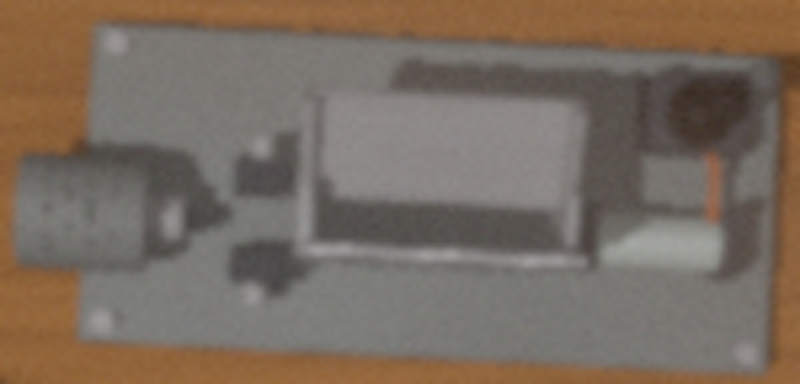

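View pics/mac2.png

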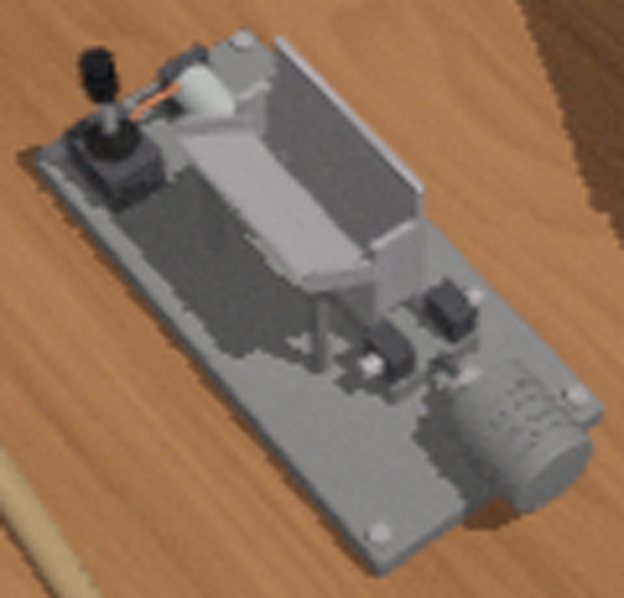

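```bash
cat > fit.py <<'E'
from h import *
def fit(obs,x0):
    def r(p): return np.concatenate([(proj(c,W(p[:2],p[2],np.array(P)/1e3))[0]-uv)*.5 for c,P,uv in obs])
    s=least_squares(r,x0,loss="soft_l1"); print(s.x.round(4),np.degrees(s.x[2]).round(2)); print((s.fun.reshape(-1,2)*2).round(1).tolist()); return s.x
t=lambda u,v,o,k:np.array([u/k+o[0]-.5*0,v/k+o[1]])
mt=lambda u,v:("top",t(u,v,(199.5,147.5),5.333)); ms=lambda u,v:("scene",t(u,v,(184.5,134.5),5.2))
ct=lambda u,v:("top",t(u,v,(107.5,144.5),6.667)); cs=lambda u,v:("scene",t(u-400,v,(303.5,249.5),6.667))
M=[((115,200,25),mt(96,24)),((115,-210,25),mt(778,58)),((-75,-210,25),mt(768,372)),((-75,200,25),mt(78,340)),
((-17,76,185),mt(303,248)),((-17,-76,185),mt(587,262)),((115,-210,25),ms(38,155)),((115,200,25),ms(378,572)),((-75,200,25),ms(603,410)),
((-17,-76,185),ms(280,40)),((-17,76,185),ms(422,188)),((75,-155,137),ms(97,75))]
C=[((-55,-62,31),ct(343,147)),((-55,62,31),ct(272,400)),((51,-70,48),ct(115,72)),((51,70,48),ct(35,360)),
((51,-70,0),cs(515,383)),((51,-70,48),cs(520,350)),((51,70,48),cs(790,220)),((-55,-62,31),cs(425,165)),((-55,62,31),cs(660,58)),((0,0,115),ct(148,230))]
m=fit([(c,P,uv) for P,(c,uv) in M],[.47,0,0]); q=fit([(c,P,uv) for P,(c,uv) in C],[.47,.4,1.3])
print("grip",W(q[:2],q[2],[[0,0,.103]]))
print("rampTop",W(m[:2],m[2],[[.07,0,.155]]),"slot",W(m[:2],m[2],[[0,0,.116]]),"knob",W(m[:2],m[2],[[.075,-.155,.137]]))
s=read_state();print(s["tcp_pos"],np.degrees(s["orientation"]))
E
python3 fit.py
```

```text
[ 0.5022 -0.0653 -0.0236] -1.35
[[-0.6, -0.7], [0.7, -0.2], [-0.1, 0.8], [-0.5, 0.2], [-1.0, -0.1], [-0.5, 0.1], [-1.7, -0.4], [-0.1, -0.9], [0.6, -0.8], [-0.9, -0.6], [-0.2, 0.3], [0.2, 0.3]]
[0.5194 0.3806 1.3346] 76.47
[[-0.4, 0.4], [-0.4, 0.7], [0.4, -0.2], [0.1, 0.2], [-0.5, 0.8], [0.6, 1.1], [0.1, 0.9], [-0.5, -0.8], [-1.7, -0.7], [0.2, 1.0]]
grip [[0.51939693 0.38061729 0.103     ]]
rampTop [[ 0.57221572 -0.06698507  0.155     ]] slot [[ 0.50223514 -0.06533602  0.116     ]] knob [[ 0.57356287 -0.22205984  0.137     ]]
[0.27623469 0.56067981 0.24534588] [1.79995575e+02 2.51765980e-03 1.53773138e+02]
```

```bash
cat > go.py <<'E'
from h import *
M=np.array([.5022,-.0653]);MY=-.0236
def Rt(psi,tilt=0): # tool-down yaw psi(deg); tilt deg: carrier front-down about machine y
    return R.from_euler("y",0)*R.from_euler("z",MY)*R.from_euler("y",-tilt,degrees=True)*R.from_euler("z",-MY)*R.from_euler("xyz",[180,0,psi],degrees=True)
def rel(p,Rw):
    s=read_state(); R0=R.from_euler("xyz",s["orientation"]); 
    print("tcp",s["tcp_pos"].round(4),np.degrees(s["orientation"]).round(1),"shift mm",(R0.inv().apply(np.array(p)-s["tcp_pos"])*1e3).round(1),"turn",np.degrees((R0.inv()*Rw).as_rotvec()).round(1))
def slot(x,y,z): return W(M,MY,[[x/1e3,y/1e3,.116+z/1e3]])[0]
E
python3 - <<'E'
from go import *
rel([.5194,.3806,.28],Rt(166.5)); rel([.5194,.3806,.101],Rt(166.5))
print([ (n,ray("top",u,v,z).round(3)) for n,u,v,z in (("box",172,124,.03),("glue",408,174,.07),("hammer",260,103,.01))])
E
```

```text
tcp [0.2762 0.5607 0.2453] [180.    0.  153.8] shift mm [-297.7  -54.1  -34.6] turn [  0.    0.  -12.7]
tcp [0.2762 0.5607 0.2453] [180.    0.  153.8] shift mm [-297.7  -54.1  144.4] turn [  0.    0.  -12.7]
[('box', array([0.703, 0.275, 0.03 ])), ('glue', array([ 0.564, -0.461,  0.07 ])), ('hammer', array([ 0.783, -0.001,  0.01 ]))]
```

Call:
drive_tool:
  rows:
    - {"x": -10,"y": -2,"z": -20,"wz": -2,"gripper": 1}
    - {"x": -40,"y": -8,"z": -35,"wz": -5,"gripper": 1}
    - {"x": -75,"y": -15,"z": -35,"wz": -8,"gripper": 1}
    - {"x": -110,"y": -22,"z": -35,"wz": -11,"gripper": 1}
    - {"x": -145,"y": -29,"z": -35,"wz": -12.7,"gripper": 1}
    - {"x": -180,"y": -36,"z": -35,"wz": -12.7,"gripper": 1}
    - {"x": -215,"y": -42,"z": -35,"wz": -12.7,"gripper": 1}
    - {"x": -250,"y": -48,"z": -35,"wz": -12.7,"gripper": 1}
    - {"x": -280,"y": -52,"z": -35,"wz": -12.7,"gripper": 1}
    - {"x": -297.7,"y": -54.1,"z": -30,"wz": -12.7,"gripper": 1}
    - {"x": -297.7,"y": -54.1,"z": 0,"wz": -12.7,"gripper": 1}
    - {"x": -297.7,"y": -54.1,"z": 30,"wz": -12.7,"gripper": 1}

```text
invalid input at $.rows[0]: expected keys x, y, z, wx, wy, wz, gripper
```

```bash
python3 - <<'E'
from go import *
rel([.5194,.3806,.101],Rt(166.5))
a=read_camera("top")[:,:,::-1];b=read_camera("scene")[:,:,::-1]
print([look_for("carrier_handle",c)[:3] for c in ("top","scene")])
def crop(i,x,y,w,h,W,H): return cv2.resize(i[y:y+h,x:x+w],(W,H),interpolation=cv2.INTER_CUBIC)
cv2.imwrite("pics/g1.png",np.hstack([crop(a,100,140,80,80,400,400),crop(b,294,230,80,80,400,400)]))
E
```

```text
tcp [0.2762 0.5607 0.2453] [180.    0.  153.8] shift mm [-297.7  -54.1  144.4] turn [  0.    0.  -12.7]
[[{'box': [67.7, 224.2, 150.6, 302.4], 'confidence': 0.8}, {'box': [63.5, 172.0, 98.0, 205.5], 'confidence': 0.77}, {'box': [112.4, 157.0, 159.2, 207.1], 'confidence': 0.6}], [{'box': [362.2, 297.7, 394.3, 345.4], 'confidence': 0.91}, {'box': [367.4, 221.8, 451.8, 277.1], 'confidence': 0.9}]]
```

View pics/g1.png

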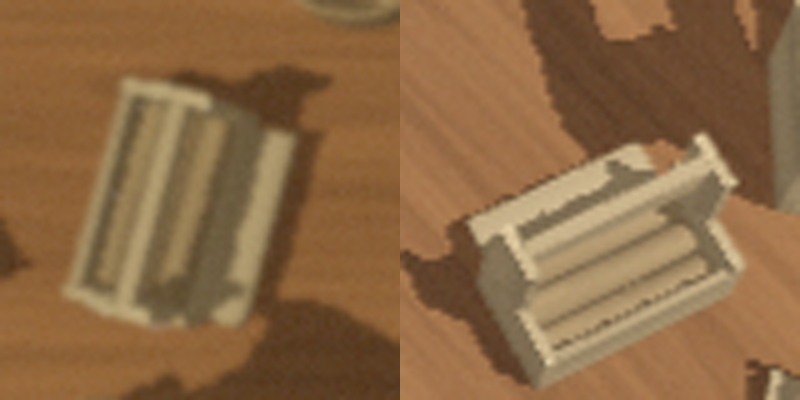

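The move was refused because each row needs every key. The picture shows the carrier unmoved, at about (136,181) in the top view.

Call:
drive_tool:
  rows:
    - {"x": -10,"y": -2,"z": -20,"wx": 0,"wy": 0,"wz": -2,"gripper": 1}
    - {"x": -40,"y": -8,"z": -35,"wx": 0,"wy": 0,"wz": -5,"gripper": 1}
    - {"x": -75,"y": -15,"z": -35,"wx": 0,"wy": 0,"wz": -8,"gripper": 1}
    - {"x": -110,"y": -22,"z": -35,"wx": 0,"wy": 0,"wz": -11,"gripper": 1}
    - {"x": -145,"y": -29,"z": -35,"wx": 0,"wy": 0,"wz": -12.7,"gripper": 1}
    - {"x": -180,"y": -36,"z": -35,"wx": 0,"wy": 0,"wz": -12.7,"gripper": 1}
    - {"x": -215,"y": -42,"z": -35,"wx": 0,"wy": 0,"wz": -12.7,"gripper": 1}
    - {"x": -250,"y": -48,"z": -35,"wx": 0,"wy": 0,"wz": -12.7,"gripper": 1}
    - {"x": -280,"y": -52,"z": -35,"wx": 0,"wy": 0,"wz": -12.7,"gripper": 1}
    - {"x": -297.7,"y": -54.1,"z": -30,"wx": 0,"wy": 0,"wz": -12.7,"gripper": 1}
    - {"x": -297.7,"y": -54.1,"z": 0,"wx": 0,"wy": 0,"wz": -12.7,"gripper": 1}
    - {"x": -297.7,"y": -54.1,"z": 30,"wx": 0,"wy": 0,"wz": -12.7,"gripper": 1}
  grip_force: 60

```text
time_s: 2.1
tcp_pos: [0.5226, 0.3804, 0.2176]
orientation: [3.137, 0.005, 2.903]
contact_force: [-0.6, -0.5, -0.4]
width: 0.0856
gripper_force: 0.0
```

```bash
python3 - <<'E'
from go import *
rel([.5194,.3806,.101],Rt(166.5))
b=read_camera("scene")[:,:,::-1];rel([.5194,.3806,.101],Rt(166.5))
cv2.imwrite("pics/g2.png",cv2.resize(b[200:340,260:430],(680,560),interpolation=cv2.INTER_CUBIC))
E
```

```text
tcp [0.5226 0.3804 0.2176] [179.7   0.3 166.3] shift mm [  3.7  -1.1 116.5] turn [ 0.3  0.3 -0.2]
tcp [0.5173 0.378  0.2077] [-179.6   -0.4  166.4] shift mm [ -2.2   3.7 106.6] turn [-0.4 -0.4 -0.1]
```

View pics/g2.png

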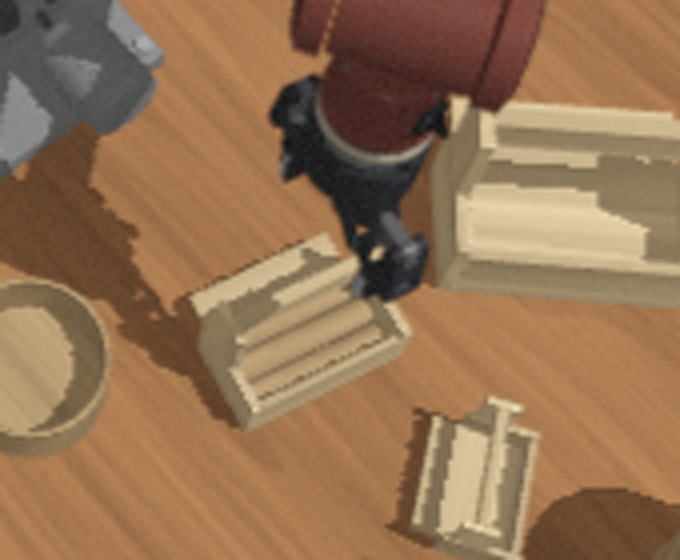

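Fingers are above the carrier at about (370,270) in the crop and straddle the bar (the camera offset is due to height). Now I go down and close.

Call:
drive_tool:
  rows:
    - {"x": 0,"y": 0,"z": 20,"wx": 0,"wy": 0,"wz": 0,"gripper": 1}
    - {"x": 0,"y": 0,"z": 40,"wx": 0,"wy": 0,"wz": 0,"gripper": 1}
    - {"x": 0,"y": 0,"z": 60,"wx": 0,"wy": 0,"wz": 0,"gripper": 1}
    - {"x": 0,"y": 0,"z": 80,"wx": 0,"wy": 0,"wz": 0,"gripper": 1}
    - {"x": 0,"y": 0,"z": 97,"wx": 0,"wy": 0,"wz": 0,"gripper": 1}
    - {"x": 0,"y": 0,"z": 108,"wx": 0,"wy": 0,"wz": 0,"gripper": 1}
    - {"x": 0,"y": 0,"z": 114,"wx": 0,"wy": 0,"wz": 0,"gripper": 1}
    - {"x": 0,"y": 0,"z": 114,"wx": 0,"wy": 0,"wz": 0,"gripper": 1}

```text
time_s: 2.82
tcp_pos: [0.5184, 0.3802, 0.1]
orientation: [-3.14, -0.002, 2.906]
contact_force: [-1.0, -1.1, 0.9]
width: 0.0847
gripper_force: 0.0
```

Call:
drive_tool:
  rows:
    - {"x": 0,"y": 0,"z": 0,"wx": 0,"wy": 0,"wz": 0,"gripper": 0.4}
    - {"x": 0,"y": 0,"z": 0,"wx": 0,"wy": 0,"wz": 0,"gripper": 0.3}
    - {"x": 0,"y": 0,"z": 0,"wx": 0,"wy": 0,"wz": 0,"gripper": 0.25}
    - {"x": 0,"y": 0,"z": 0,"wx": 0,"wy": 0,"wz": 0,"gripper": 0.2}
    - {"x": 0,"y": 0,"z": 0,"wx": 0,"wy": 0,"wz": 0,"gripper": 0}
    - {"x": 0,"y": 0,"z": 0,"wx": 0,"wy": 0,"wz": 0,"gripper": 0}
    - {"x": 0,"y": 0,"z": 0,"wx": 0,"wy": 0,"wz": 0,"gripper": 0}
    - {"x": 0,"y": 0,"z": 0,"wx": 0,"wy": 0,"wz": 0,"gripper": 0}
  grip_force: 60

```text
time_s: 3.48
tcp_pos: [0.5198, 0.381, 0.1019]
orientation: [3.14, 0.001, 2.905]
contact_force: [0.0, 0.9, 2.1]
width: 0.0088
gripper_force: 59.6
```

Call:
drive_tool:
  rows:
    - {"x": 0,"y": 0,"z": -5,"wx": 0,"wy": 0,"wz": 0,"gripper": 0}
    - {"x": 0,"y": 0,"z": -15,"wx": 0,"wy": 0,"wz": 0,"gripper": 0}
    - {"x": 0,"y": 0,"z": -30,"wx": 0,"wy": 0,"wz": 0,"gripper": 0}
    - {"x": 0,"y": 0,"z": -50,"wx": 0,"wy": 0,"wz": 0,"gripper": 0}
    - {"x": 0,"y": 0,"z": -70,"wx": 0,"wy": 0,"wz": 0,"gripper": 0}
    - {"x": 0,"y": 0,"z": -90,"wx": 0,"wy": 0,"wz": 0,"gripper": 0}
    - {"x": 0,"y": 0,"z": -110,"wx": 0,"wy": 0,"wz": 0,"gripper": 0}
    - {"x": 0,"y": 0,"z": -130,"wx": 0,"wy": 0,"wz": 0,"gripper": 0}
    - {"x": 0,"y": 0,"z": -150,"wx": 0,"wy": 0,"wz": 0,"gripper": 0}
    - {"x": 0,"y": 0,"z": -170,"wx": 0,"wy": 0,"wz": 0,"gripper": 0}
    - {"x": 0,"y": 0,"z": -190,"wx": 0,"wy": 0,"wz": 0,"gripper": 0}
    - {"x": 0,"y": 0,"z": -200,"wx": 0,"wy": 0,"wz": 0,"gripper": 0}

```text
time_s: 4.48
tcp_pos: [0.5197, 0.3807, 0.304]
orientation: [3.14, 0.002, 2.905]
contact_force: [0.3, 0.5, -2.9]
width: 0.0088
gripper_force: 58.7
```

Call:
drive_tool:
  rows:
    - {"x": 0,"y": 0,"z": 0,"wx": 0,"wy": 0,"wz": 2,"gripper": 0}
    - {"x": 0,"y": 0,"z": 0,"wx": 0,"wy": 0,"wz": 5,"gripper": 0}
    - {"x": 0,"y": 0,"z": 0,"wx": 0,"wy": 0,"wz": 9,"gripper": 0}
    - {"x": 0,"y": 0,"z": 0,"wx": 0,"wy": 0,"wz": 13,"gripper": 0}
    - {"x": 0,"y": 0,"z": 0,"wx": 0,"wy": 0,"wz": 17,"gripper": 0}
    - {"x": 0,"y": 0,"z": 0,"wx": 0,"wy": 0,"wz": 21,"gripper": 0}
    - {"x": 0,"y": 0,"z": 0,"wx": 0,"wy": 0,"wz": 25,"gripper": 0}
    - {"x": 0,"y": 0,"z": 0,"wx": 0,"wy": 0,"wz": 29,"gripper": 0}
    - {"x": 0,"y": 0,"z": 0,"wx": 0,"wy": 0,"wz": 33,"gripper": 0}
    - {"x": 0,"y": 0,"z": 0,"wx": 0,"wy": 0,"wz": 36,"gripper": 0}
    - {"x": 0,"y": 0,"z": 0,"wx": 0,"wy": 0,"wz": 38,"gripper": 0}
    - {"x": 0,"y": 0,"z": 0,"wx": 0,"wy": 0,"wz": 39,"gripper": 0}

```text
time_s: 5.48
tcp_pos: [0.5186, 0.38, 0.2999]
orientation: [-3.139, -0.0, 2.223]
contact_force: [0.3, -1.1, -5.3]
width: 0.009
gripper_force: 58.7
```

Call:
drive_tool:
  rows:
    - {"x": 0,"y": 0,"z": 0,"wx": 0,"wy": 0,"wz": 2,"gripper": 0}
    - {"x": 0,"y": 0,"z": 0,"wx": 0,"wy": 0,"wz": 5,"gripper": 0}
    - {"x": 0,"y": 0,"z": 0,"wx": 0,"wy": 0,"wz": 9,"gripper": 0}
    - {"x": 0,"y": 0,"z": 0,"wx": 0,"wy": 0,"wz": 13,"gripper": 0}
    - {"x": 0,"y": 0,"z": 0,"wx": 0,"wy": 0,"wz": 17,"gripper": 0}
    - {"x": 0,"y": 0,"z": 0,"wx": 0,"wy": 0,"wz": 21,"gripper": 0}
    - {"x": 0,"y": 0,"z": 0,"wx": 0,"wy": 0,"wz": 25,"gripper": 0}
    - {"x": 0,"y": 0,"z": 0,"wx": 0,"wy": 0,"wz": 29,"gripper": 0}
    - {"x": 0,"y": 0,"z": 0,"wx": 0,"wy": 0,"wz": 33,"gripper": 0}
    - {"x": 0,"y": 0,"z": 0,"wx": 0,"wy": 0,"wz": 36,"gripper": 0}
    - {"x": 0,"y": 0,"z": 0,"wx": 0,"wy": 0,"wz": 38,"gripper": 0}
    - {"x": 0,"y": 0,"z": 0,"wx": 0,"wy": 0,"wz": 38.8,"gripper": 0}

```text
time_s: 6.48
tcp_pos: [0.5188, 0.3802, 0.3003]
orientation: [-3.14, 0.001, 1.547]
contact_force: [-0.4, 0.2, -5.3]
width: 0.0089
gripper_force: 58.7
```

```bash
python3 - <<'E'
from go import *
s=read_state();print(s["time_s"],s["width"],s["contact_force"],s["joint_positions"].round(2))
b=read_camera("scene")[:,:,::-1]
rel(slot(125,0,185),Rt(88.65))
cv2.imwrite("pics/g3.png",cv2.resize(b[150:330,240:430],(633,600),interpolation=cv2.INTER_CUBIC))
E
```

```text
6.4833 0.008919382636911943 [-0.39730865  0.18178735 -5.31693707] [0.52 0.22 1.51 0.   1.42 0.55]
tcp [0.5189 0.3803 0.3004] [-1.799e+02  1.000e-01  8.860e+01] shift mm [-4.458e+02  1.189e+02 -3.000e-01] turn [-0.1  0.1 -0. ]
```

View pics/g3.png

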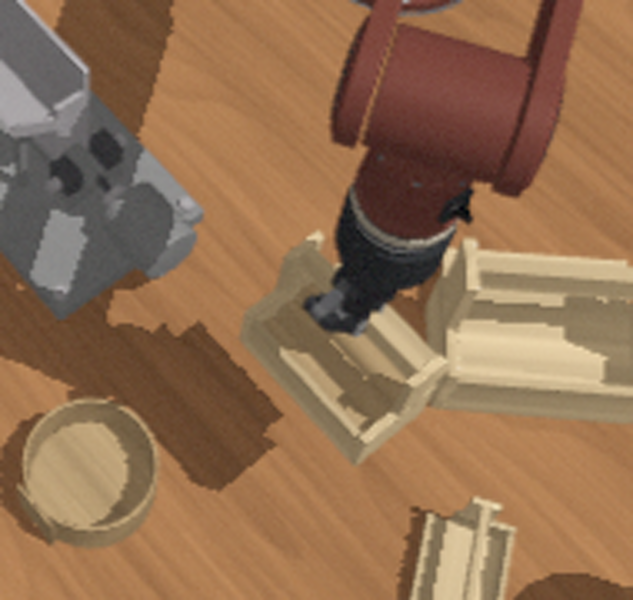

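Carrier is held level at about (345,350) with its back wall away from the robot. Blanks are still inside. Now I carry it across.

Call:
drive_tool:
  rows:
    - {"x": -3,"y": 1,"z": 0,"wx": 0,"wy": 0,"wz": 0,"gripper": 0}
    - {"x": -9,"y": 2,"z": 0,"wx": 0,"wy": 0,"wz": 0,"gripper": 0}
    - {"x": -18,"y": 5,"z": 0,"wx": 0,"wy": 0,"wz": 0,"gripper": 0}
    - {"x": -30,"y": 8,"z": 0,"wx": 0,"wy": 0,"wz": 0,"gripper": 0}
    - {"x": -45,"y": 12,"z": 0,"wx": 0,"wy": 0,"wz": 0,"gripper": 0}
    - {"x": -60,"y": 16,"z": 0,"wx": 0,"wy": 0,"wz": 0,"gripper": 0}
    - {"x": -75,"y": 20,"z": 0,"wx": 0,"wy": 0,"wz": 0,"gripper": 0}
    - {"x": -90,"y": 24,"z": 0,"wx": 0,"wy": 0,"wz": 0,"gripper": 0}
    - {"x": -105,"y": 28,"z": 0,"wx": 0,"wy": 0,"wz": 0,"gripper": 0}
    - {"x": -120,"y": 32,"z": 0,"wx": 0,"wy": 0,"wz": 0,"gripper": 0}
    - {"x": -135,"y": 36,"z": 0,"wx": 0,"wy": 0,"wz": 0,"gripper": 0}
    - {"x": -150,"y": 40,"z": 0,"wx": 0,"wy": 0,"wz": 0,"gripper": 0}

```text
time_s: 7.53
tcp_pos: [0.5562, 0.2273, 0.3015]
orientation: [3.141, 0.0, 1.547]
contact_force: [0.0, 0.5, -5.0]
width: 0.0091
gripper_force: 58.7
```

Call:
drive_tool:
  rows:
    - {"x": -15,"y": 4,"z": 0,"wx": 0,"wy": 0,"wz": 0,"gripper": 0}
    - {"x": -30,"y": 8,"z": 0,"wx": 0,"wy": 0,"wz": 0,"gripper": 0}
    - {"x": -45,"y": 12,"z": 0,"wx": 0,"wy": 0,"wz": 0,"gripper": 0}
    - {"x": -60,"y": 16,"z": 0,"wx": 0,"wy": 0,"wz": 0,"gripper": 0}
    - {"x": -75,"y": 20,"z": 0,"wx": 0,"wy": 0,"wz": 0,"gripper": 0}
    - {"x": -90,"y": 24,"z": 0,"wx": 0,"wy": 0,"wz": 0,"gripper": 0}
    - {"x": -105,"y": 28,"z": 0,"wx": 0,"wy": 0,"wz": 0,"gripper": 0}
    - {"x": -120,"y": 32,"z": 0,"wx": 0,"wy": 0,"wz": 0,"gripper": 0}
    - {"x": -135,"y": 36,"z": 0,"wx": 0,"wy": 0,"wz": 0,"gripper": 0}
    - {"x": -150,"y": 40,"z": 0,"wx": 0,"wy": 0,"wz": 0,"gripper": 0}
    - {"x": -165,"y": 44,"z": 0,"wx": 0,"wy": 0,"wz": 0,"gripper": 0}
    - {"x": -180,"y": 48,"z": 0,"wx": 0,"wy": 0,"wz": 0,"gripper": 0}

```text
time_s: 8.53
tcp_pos: [0.5995, 0.0463, 0.3015]
orientation: [3.141, 0.0, 1.546]
contact_force: [-0.3, 0.0, -4.2]
width: 0.0091
gripper_force: 58.7
```

Call:
drive_tool:
  rows:
    - {"x": -15,"y": 4,"z": 0,"wx": 0,"wy": 0,"wz": 0,"gripper": 0}
    - {"x": -30,"y": 8,"z": 0,"wx": 0,"wy": 0,"wz": 0,"gripper": 0}
    - {"x": -45,"y": 12,"z": 0,"wx": 0,"wy": 0,"wz": 0,"gripper": 0}
    - {"x": -60,"y": 16,"z": 0,"wx": 0,"wy": 0,"wz": 0,"gripper": 0}
    - {"x": -75,"y": 20,"z": 0,"wx": 0,"wy": 0,"wz": 0,"gripper": 0}
    - {"x": -88,"y": 23,"z": 0,"wx": 0,"wy": 0,"wz": 0,"gripper": 0}
    - {"x": -99,"y": 26,"z": 0,"wx": 0,"wy": 0,"wz": 0,"gripper": 0}
    - {"x": -107,"y": 28,"z": 0,"wx": 0,"wy": 0,"wz": 0,"gripper": 0}
    - {"x": -113,"y": 30,"z": 0,"wx": 0,"wy": 0,"wz": 0,"gripper": 0}
    - {"x": -116,"y": 31,"z": 0,"wx": 0,"wy": 0,"wz": 0,"gripper": 0}
    - {"x": -116,"y": 31,"z": 0,"wx": 0,"wy": 0,"wz": 0,"gripper": 0}
    - {"x": -116,"y": 31,"z": 0,"wx": 0,"wy": 0,"wz": 0,"gripper": 0}

```text
time_s: 9.53
tcp_pos: [0.628, -0.0676, 0.3012]
orientation: [-3.141, -0.001, 1.548]
contact_force: [0.0, 0.1, -4.3]
width: 0.0091
gripper_force: 58.7
```

```bash
python3 - <<'E'
from go import *
s=read_state();print(s["time_s"],s["width"],s["joint_positions"].round(2))
for c in ("top","scene"):
    read_camera(c); print([(round(d["confidence"],2),np.round(d["box"])) for d in look_for("carrier_handle",c)+look_for("blank1",c)])
b=read_camera("scene")[:,:,::-1]
# handle positions for tilts, lip fixed at L (slot x,z)
def tcp(th,L=(56,46)):
    a=np.radians(th);c,sn=np.cos(a),np.sin(a)
    hx,hz=55*c-70.8*sn,55*sn+70.8*c   # tcp 1.2 mm below handle middle
    return slot(L[0]+hx,0,L[1]+hz)
for th in (0,10,20,30,40,45): rel(tcp(th),Rt(88.65,th))
cv2.imwrite("pics/g4.png",cv2.resize(b[110:260,180:340],(640,600),interpolation=cv2.INTER_CUBIC))
# predicted lip & bar corners with the carrier as held
p=read_state()["tcp_pos"];Y=MY
P=np.array([[-55,-62,-70.8],[-55,62,-70.8],[51,-70,-53.8],[51,70,-53.8]])/1e3
print((proj("scene",p+P@R.from_euler("z",Y).as_matrix().T)-[180,110])*4)
E
```

```text
9.5333 0.009066862064962154 [-0.22  0.19  1.54  0.    1.41 -0.2 ]
[(0.71, array([258., 121., 314., 167.])), (0.69, array([ 65., 171.,  98., 204.])), (0.64, array([ 69., 222., 155., 302.])), (0.72, array([266., 143., 308., 157.]))]
[(0.94, array([187., 144., 239., 202.])), (0.94, array([368., 224., 450., 278.])), (0.73, array([361., 301., 394., 344.])), (0.31, array([194., 164., 220., 187.])), (0.68, array([198., 159., 216., 184.])), (0.64, array([209., 164., 220., 175.]))]
tcp [ 0.6279 -0.0677  0.3014] [180.   -0.   88.7] shift mm [ -0.6 -14.8  68.6] turn [ 0.  -0.   0.1]
tcp [ 0.6279 -0.0677  0.3014] [180.   -0.   88.7] shift mm [ -0.6 -27.9  60.1] turn [-10.   -0.    0.1]
tcp [ 0.6279 -0.0677  0.3014] [180.   -0.   88.7] shift mm [ -0.5 -42.3  54.1] turn [-20.   -0.    0.1]
tcp [ 0.6279 -0.0677  0.3014] [180.   -0.   88.7] shift mm [ -0.5 -57.5  50.6] turn [-30.  -0.   0.]
tcp [ 0.6279 -0.0677  0.3014] [180.   -0.   88.7] shift mm [ -0.5 -73.1  49.8] turn [-40.  -0.   0.]
tcp [ 0.6279 -0.0677  0.3014] [180.   -0.   88.7] shift mm [ -0.5 -80.9  50.4] turn [-45.  -0.   0.]
[[147.5286542  154.61754834]
 [239.76158472 256.45820366]
 [ 24.76379312 202.07960381]
 [127.26753988 324.32064789]]
```

View pics/g4.png

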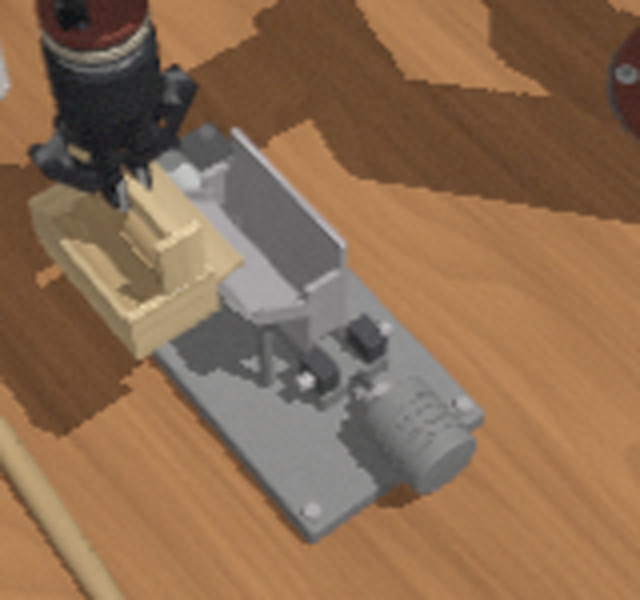

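Call:
drive_tool:
  rows:
    - {"x": 0,"y": -3,"z": 4,"wx": 0,"wy": 0,"wz": 0,"gripper": 0}
    - {"x": 0,"y": -8,"z": 10,"wx": 0,"wy": 0,"wz": 0,"gripper": 0}
    - {"x": 0,"y": -14,"z": 18,"wx": 0,"wy": 0,"wz": 0,"gripper": 0}
    - {"x": 0,"y": -18,"z": 26,"wx": -2,"wy": 0,"wz": 0,"gripper": 0}
    - {"x": 0,"y": -22,"z": 32,"wx": -4,"wy": 0,"wz": 0,"gripper": 0}
    - {"x": 0,"y": -25,"z": 37,"wx": -6,"wy": 0,"wz": 0,"gripper": 0}
    - {"x": 0,"y": -27,"z": 40,"wx": -8,"wy": 0,"wz": 0,"gripper": 0}
    - {"x": 0,"y": -28,"z": 42,"wx": -9,"wy": 0,"wz": 0,"gripper": 0}
    - {"x": 0,"y": -28,"z": 42,"wx": -9,"wy": 0,"wz": 0,"gripper": 0}

```text
time_s: 10.63
tcp_pos: [0.5976, -0.0671, 0.2574]
orientation: [2.988, -0.001, 1.547]
contact_force: [0.4, 0.0, -4.6]
width: 0.0093
gripper_force: 58.8
```

```bash
python3 - <<'E'
from go import *
def tcp(th,L):
    a=np.radians(th);c,sn=np.cos(a),np.sin(a)
    return slot(L[0]+55*c-70.8*sn,0,L[1]+55*sn+70.8*c)
for th,z in ((14,58),(20,50),(25,50),(30,50),(35,50),(40,50),(45,50)): rel(tcp(th,(56,z)),Rt(88.65,th))
s=read_state();print(s["contact_force"],s["joint_positions"].round(2))
E
```

```text
tcp [ 0.5976 -0.0671  0.2574] [171.2  -0.   88.7] shift mm [-0.4 -3.3  0.9] turn [-5.2 -0.  -0. ]
tcp [ 0.5976 -0.0671  0.2574] [171.2  -0.   88.7] shift mm [ -0.4 -12.7   4.1] turn [-11.2  -0.   -0. ]
tcp [ 0.5976 -0.0671  0.2574] [171.2  -0.   88.7] shift mm [ -0.4 -19.9   0.9] turn [-16.2  -0.   -0. ]
tcp [ 0.5976 -0.0671  0.2574] [171.2  -0.   88.7] shift mm [ -0.4 -27.2  -1.6] turn [-21.2  -0.   -0. ]
tcp [ 0.5976 -0.0671  0.2574] [171.2  -0.   88.7] shift mm [ -0.4 -34.8  -3.5] turn [-26.2  -0.   -0. ]
tcp [ 0.5976 -0.0671  0.2574] [171.2  -0.   88.7] shift mm [ -0.4 -42.6  -4.8] turn [-31.2  -0.   -0. ]
tcp [ 0.5976 -0.0671  0.2574] [171.2  -0.   88.7] shift mm [ -0.4 -50.4  -5.3] turn [-36.2  -0.   -0. ]
[ 3.57978162e-01  4.95869910e-04 -4.61861987e+00] [-0.25  0.07  1.77  0.04  1.16 -0.23]
```

Call:
drive_tool:
  rows:
    - {"x": 0,"y": -3,"z": 1,"wx": -5,"wy": 0,"wz": 0,"gripper": 0}
    - {"x": 0,"y": -8,"z": 3,"wx": -8,"wy": 0,"wz": 0,"gripper": 0}
    - {"x": 0,"y": -13,"z": 4,"wx": -11,"wy": 0,"wz": 0,"gripper": 0}
    - {"x": 0,"y": -17,"z": 2.5,"wx": -14,"wy": 0,"wz": 0,"gripper": 0}
    - {"x": 0,"y": -20,"z": 1,"wx": -16,"wy": 0,"wz": 0,"gripper": 0}
    - {"x": 0,"y": -23.5,"z": 0,"wx": -19,"wy": 0,"wz": 0,"gripper": 0}
    - {"x": 0,"y": -27,"z": -1.5,"wx": -21,"wy": 0,"wz": 0,"gripper": 0}
    - {"x": 0,"y": -31,"z": -2.5,"wx": -24,"wy": 0,"wz": 0,"gripper": 0}
    - {"x": 0,"y": -35,"z": -3.5,"wx": -26,"wy": 0,"wz": 0,"gripper": 0}
    - {"x": 0,"y": -39,"z": -4,"wx": -29,"wy": 0,"wz": 0,"gripper": 0}
    - {"x": 0,"y": -42.5,"z": -5,"wx": -31,"wy": 0,"wz": 0,"gripper": 0}
    - {"x": 0,"y": -46.5,"z": -5,"wx": -34,"wy": 0,"wz": 0,"gripper": 0}

```text
time_s: 11.63
tcp_pos: [0.5535, -0.0664, 0.2581]
orientation: [2.389, 0.001, 1.549]
contact_force: [1.7, 0.5, -2.6]
width: 0.0092
gripper_force: 59.2
```

Call:
drive_tool:
  rows:
    - {"x": 0,"y": 0,"z": 0,"wx": 0,"wy": 0,"wz": 0,"gripper": 0}
    - {"x": 0,"y": 0,"z": 0,"wx": 0,"wy": 0,"wz": 0,"gripper": 0}
    - {"x": 0,"y": 0,"z": 0,"wx": 0,"wy": 0,"wz": 0,"gripper": 0}
    - {"x": 0,"y": 0,"z": 0,"wx": 0,"wy": 0,"wz": 0,"gripper": 0}
    - {"x": 0,"y": 0,"z": 0,"wx": 0,"wy": 0,"wz": 0,"gripper": 0}
    - {"x": 0,"y": 0,"z": 0,"wx": 0,"wy": 0,"wz": 0,"gripper": 0}

```text
time_s: 12.13
tcp_pos: [0.5539, -0.0664, 0.2576]
orientation: [2.391, 0.0, 1.548]
contact_force: [-0.8, -0.9, -3.2]
width: 0.0087
gripper_force: 59.3
```

```bash
python3 - <<'E'
from go import *
s=read_state();print(s["contact_force"].round(1),s["tcp_pos"],np.degrees(s["orientation"]))
a=read_camera("top")[:,:,::-1];b=read_camera("scene")[:,:,::-1]
print([[(round(d["confidence"],2),np.round(d["box"])) for d in look_for("blank1",c)] for c in ("top","scene")])
cv2.imwrite("pics/g5.png",np.hstack([cv2.resize(b[120:240,180:290],(400,436),interpolation=cv2.INTER_CUBIC),cv2.resize(a[115:225,240:340],(396,436),interpolation=cv2.INTER_CUBIC)]))
E
```

```text
[-0.8 -0.9 -3.2] [ 0.55389585 -0.06640689  0.25759385] [1.36986259e+02 1.60859060e-02 8.86955797e+01]
[[], [(0.47, array([243., 172., 259., 185.]))]]
```

View pics/g5.png

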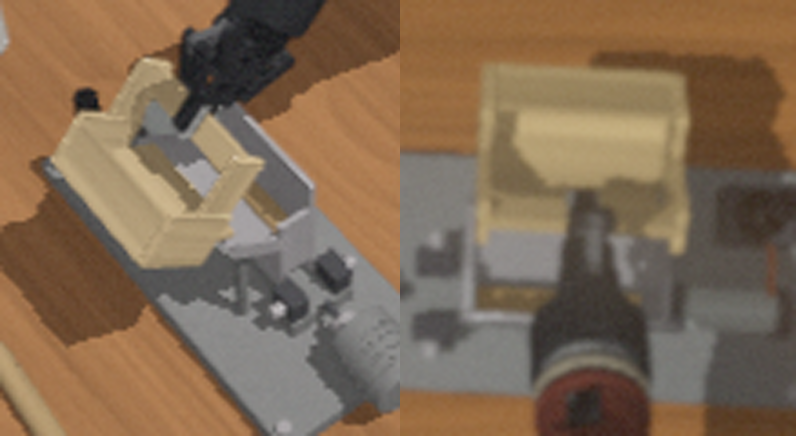

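The carrier is empty (force 3.2 N). A blank lies in the slot at (262,208) of the left crop. I back off and return the carrier.

```bash
python3 - <<'E'
from go import *
rel(slot(60,0,190),Rt(88.65,43)); rel(slot(90,0,190),Rt(88.65,20)); rel(slot(100,0,195),Rt(88.65,0))
print(slot(100,0,195))
E
```

```text
tcp [ 0.5534 -0.0663  0.257 ] [137.   -0.   88.7] shift mm [ -0.2  39.9 -29.9] turn [-0. -0.  0.]
tcp [ 0.5534 -0.0663  0.257 ] [137.   -0.   88.7] shift mm [-0.2 61.8 -9.4] turn [23. -0.  0.]
tcp [ 0.5534 -0.0663  0.257 ] [137.   -0.   88.7] shift mm [-0.2 72.5 -6.3] turn [43. -0.  0.]
[ 0.60217215 -0.06765978  0.311     ]
```

Call:
drive_tool:
  rows:
    - {"x": 0,"y": 7,"z": -5,"wx": 0,"wy": 0,"wz": 0,"gripper": 0}
    - {"x": 0,"y": 20,"z": -15,"wx": 0,"wy": 0,"wz": 0,"gripper": 0}
    - {"x": 0,"y": 33,"z": -25,"wx": 0,"wy": 0,"wz": 0,"gripper": 0}
    - {"x": 0,"y": 42,"z": -29,"wx": 4,"wy": 0,"wz": 0,"gripper": 0}
    - {"x": 0,"y": 48,"z": -24,"wx": 10,"wy": 0,"wz": 0,"gripper": 0}
    - {"x": 0,"y": 56,"z": -16,"wx": 16,"wy": 0,"wz": 0,"gripper": 0}
    - {"x": 0,"y": 62,"z": -9,"wx": 23,"wy": 0,"wz": 0,"gripper": 0}
    - {"x": 0,"y": 66,"z": -8,"wx": 29,"wy": 0,"wz": 0,"gripper": 0}
    - {"x": 0,"y": 69,"z": -7,"wx": 35,"wy": 0,"wz": 0,"gripper": 0}
    - {"x": 0,"y": 72,"z": -6,"wx": 40,"wy": 0,"wz": 0,"gripper": 0}
    - {"x": 0,"y": 72,"z": -6,"wx": 43,"wy": 0,"wz": 0,"gripper": 0}
    - {"x": 0,"y": 72,"z": -6,"wx": 43,"wy": 0,"wz": 0,"gripper": 0}

```text
time_s: 13.33
tcp_pos: [0.6049, -0.0678, 0.3111]
orientation: [3.139, 0.0, 1.547]
contact_force: [0.2, -0.5, -3.9]
width: 0.0093
gripper_force: 59.1
```

Call:
drive_tool:
  rows:
    - {"x": 8,"y": -2,"z": 0,"wx": 0,"wy": 0,"wz": 0,"gripper": 0}
    - {"x": 25,"y": -5,"z": 0,"wx": 0,"wy": 0,"wz": 0,"gripper": 0}
    - {"x": 50,"y": -10,"z": 0,"wx": 0,"wy": 0,"wz": 0,"gripper": 0}
    - {"x": 75,"y": -15,"z": 0,"wx": 0,"wy": 0,"wz": -2,"gripper": 0}
    - {"x": 105,"y": -22,"z": 0,"wx": 0,"wy": 0,"wz": -5,"gripper": 0}
    - {"x": 135,"y": -28,"z": 0,"wx": 0,"wy": 0,"wz": -9,"gripper": 0}
    - {"x": 165,"y": -34,"z": 0,"wx": 0,"wy": 0,"wz": -14,"gripper": 0}
    - {"x": 195,"y": -41,"z": 0,"wx": 0,"wy": 0,"wz": -19,"gripper": 0}
    - {"x": 225,"y": -47,"z": 0,"wx": 0,"wy": 0,"wz": -24,"gripper": 0}
    - {"x": 255,"y": -53,"z": 0,"wx": 0,"wy": 0,"wz": -29,"gripper": 0}
    - {"x": 285,"y": -60,"z": 0,"wx": 0,"wy": 0,"wz": -34,"gripper": 0}
    - {"x": 310,"y": -65,"z": 0,"wx": 0,"wy": 0,"wz": -38,"gripper": 0}

```text
time_s: 14.33
tcp_pos: [0.5423, 0.2464, 0.3111]
orientation: [3.138, -0.001, 2.215]
contact_force: [0.5, -1.0, -3.6]
width: 0.0088
gripper_force: 59.1
```

```bash
python3 - <<'E'
from go import *
for c in ("top","scene"):
    im=read_camera(c)
    print([(round(d["confidence"],2),np.round(d["box"])) for d in look_for("blank1",c)])
    if c=="top": np.save("t.npy",im)
    else: np.save("s.npy",im)
s=read_state();print(s["contact_force"].round(1),s["width"])
rel([.5194,.3806,.311],Rt(166.5))
a=np.load("t.npy")[:,:,::-1];b=np.load("s.npy")[:,:,::-1]
cv2.imwrite("pics/g6.png",np.hstack([cv2.resize(b[135:215,210:280],(380,434),interpolation=cv2.INTER_CUBIC),cv2.resize(a[150:210,230:320],(420,434),interpolation=cv2.INTER_CUBIC)]))
E
```

```text
[(0.82, array([259., 184., 302., 197.]))]
[(0.43, array([237., 159., 260., 184.]))]
[ 0.1 -0.3 -3.7] 0.008859450576432209
tcp [0.543  0.2447 0.3109] [179.9   0.  126.7] shift mm [ 1.231e+02  6.240e+01 -1.000e-01] turn [  0.1   0.1 -39.8]
```

View pics/g6.png

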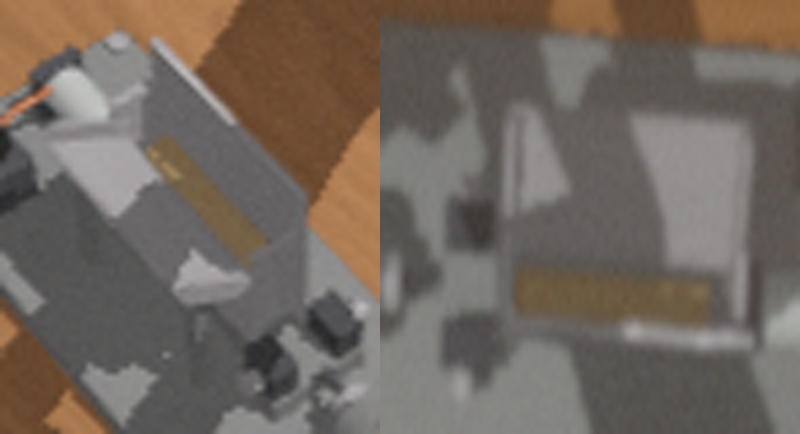

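The slot holds a blank near its mouth, at (208,200) in the left crop and (612,293) in the right one. That was my eleventh picture, one over the limit of ten, so from here I check by numbers only.

```bash
python3 - <<'E'
from go import *
for h in (56,78,100,122):
    for c in ("scene","top"): 
        P=np.array([[sx*11,sy*60,h-116+sz*0] for sx in(-1,1) for sy in (-1,1) for sz in (-1,1)])
        q=proj(c,np.array([slot(*p) for p in P])); print(h,c,q.min(0).round(),q.max(0).round())
E
```

```text
56 scene [236. 168.] [261. 194.]
56 top [259. 186.] [299. 195.]
78 scene [236. 164.] [261. 190.]
78 top [260. 186.] [299. 195.]
100 scene [235. 161.] [261. 187.]
100 top [260. 186.] [300. 195.]
122 scene [235. 157.] [261. 183.]
122 top [260. 185.] [301. 195.]
```

Call:
drive_tool:
  rows:
    - {"x": 25,"y": 12,"z": 0,"wx": 0,"wy": 0,"wz": -5,"gripper": 0}
    - {"x": 48,"y": 24,"z": 0,"wx": 0,"wy": 0,"wz": -10,"gripper": 0}
    - {"x": 70,"y": 35,"z": 0,"wx": 0,"wy": 0,"wz": -16,"gripper": 0}
    - {"x": 90,"y": 45,"z": 0,"wx": 0,"wy": 0,"wz": -22,"gripper": 0}
    - {"x": 106,"y": 53,"z": 0,"wx": 0,"wy": 0,"wz": -28,"gripper": 0}
    - {"x": 117,"y": 59,"z": 0,"wx": 0,"wy": 0,"wz": -34,"gripper": 0}
    - {"x": 123,"y": 62.4,"z": 0,"wx": 0,"wy": 0,"wz": -39.8,"gripper": 0}
    - {"x": 123,"y": 62.4,"z": 20,"wx": 0,"wy": 0,"wz": -39.8,"gripper": 0}
    - {"x": 123,"y": 62.4,"z": 50,"wx": 0,"wy": 0,"wz": -39.8,"gripper": 0}
    - {"x": 123,"y": 62.4,"z": 80,"wx": 0,"wy": 0,"wz": -39.8,"gripper": 0}
    - {"x": 123,"y": 62.4,"z": 110,"wx": 0,"wy": 0,"wz": -39.8,"gripper": 0}
    - {"x": 123,"y": 62.4,"z": 135,"wx": 0,"wy": 0,"wz": -39.8,"gripper": 0}

```text
time_s: 15.53
tcp_pos: [0.5203, 0.3781, 0.1734]
orientation: [-3.141, -0.0, 2.903]
contact_force: [-0.4, 0.6, -4.6]
width: 0.0092
gripper_force: 59.1
```

```bash
python3 - <<'E'
from go import *
read_camera("scene");rel([.5194,.3806,.102],Rt(166.5)); print(read_state()["contact_force"])
E
```

```text
tcp [0.5172 0.3761 0.167 ] [-179.6   -0.4  166.3] shift mm [-1.6  5.4 65. ] turn [-0.4 -0.4 -0.2]
[-1.81844113 -1.32048439 -8.51916433]
```

The top blank's height matches a stack of three (top at about 111 mm). Setting the carrier down.

Call:
drive_tool:
  rows:
    - {"x": 0,"y": 0,"z": 10,"wx": 0,"wy": 0,"wz": 0,"gripper": 0}
    - {"x": 0,"y": 0,"z": 25,"wx": 0,"wy": 0,"wz": 0,"gripper": 0}
    - {"x": 0,"y": 0,"z": 40,"wx": 0,"wy": 0,"wz": 0,"gripper": 0}
    - {"x": 0,"y": 0,"z": 52,"wx": 0,"wy": 0,"wz": 0,"gripper": 0}
    - {"x": 0,"y": 0,"z": 60,"wx": 0,"wy": 0,"wz": 0,"gripper": 0}
    - {"x": 0,"y": 0,"z": 65,"wx": 0,"wy": 0,"wz": 0,"gripper": 0}
    - {"x": 0,"y": 0,"z": 68,"wx": 0,"wy": 0,"wz": 0,"gripper": 0}
    - {"x": 0,"y": 0,"z": 70,"wx": 0,"wy": 0,"wz": 0,"gripper": 0}
    - {"x": 0,"y": 0,"z": 71.5,"wx": 0,"wy": 0,"wz": 0,"gripper": 0}
    - {"x": 0,"y": 0,"z": 72.5,"wx": 0,"wy": 0,"wz": 0,"gripper": 0}
    - {"x": 0,"y": 0,"z": 73.5,"wx": 0,"wy": 0,"wz": 0,"gripper": 0}
    - {"x": 0,"y": 0,"z": 73.5,"wx": 0,"wy": 0,"wz": 0,"gripper": 0}

```text
time_s: 16.58
tcp_pos: [0.5208, 0.38, 0.1022]
orientation: [3.141, 0.0, 2.906]
contact_force: [0.3, -0.1, -4.1]
width: 0.0092
gripper_force: 59.2
```

Call:
drive_tool:
  rows:
    - {"x": 0,"y": 0,"z": 0.5,"wx": 0,"wy": 0,"wz": 0,"gripper": 0}
    - {"x": 0,"y": 0,"z": 0.5,"wx": 0,"wy": 0,"wz": 0,"gripper": 0}
    - {"x": 0,"y": 0,"z": 0.5,"wx": 0,"wy": 0,"wz": 0,"gripper": 0}

```text
time_s: 16.83
tcp_pos: [0.5209, 0.3801, 0.1019]
orientation: [3.141, 0.0, 2.905]
contact_force: [-0.2, 0.6, -3.0]
width: 0.0087
gripper_force: 59.4
```

Call:
drive_tool:
  rows:
    - {"x": 0,"y": 0,"z": 0.5,"wx": 0,"wy": 0,"wz": 0,"gripper": 0}
    - {"x": 0,"y": 0,"z": 1,"wx": 0,"wy": 0,"wz": 0,"gripper": 0}
    - {"x": 0,"y": 0,"z": 1,"wx": 0,"wy": 0,"wz": 0,"gripper": 0}

```text
time_s: 17.08
tcp_pos: [0.5209, 0.3801, 0.1019]
orientation: [3.141, 0.0, 2.906]
contact_force: [-4.0, -1.3, 5.3]
width: 0.0087
gripper_force: 60.7
```

Call:
drive_tool:
  rows:
    - {"x": 0,"y": 0,"z": 0,"wx": 0,"wy": 0,"wz": 0,"gripper": 0.2}
    - {"x": 0,"y": 0,"z": 0,"wx": 0,"wy": 0,"wz": 0,"gripper": 0.4}
    - {"x": 0,"y": 0,"z": 0,"wx": 0,"wy": 0,"wz": 0,"gripper": 0.7}
    - {"x": 0,"y": 0,"z": 0,"wx": 0,"wy": 0,"wz": 0,"gripper": 0.8}
    - {"x": 0,"y": 0,"z": -5,"wx": 0,"wy": 0,"wz": 0,"gripper": 0.8}
    - {"x": 0,"y": 0,"z": -20,"wx": 0,"wy": 0,"wz": 0,"gripper": 0.8}
    - {"x": 0,"y": 0,"z": -45,"wx": 0,"wy": 0,"wz": 0,"gripper": 0.8}
    - {"x": 0,"y": 0,"z": -75,"wx": 0,"wy": 0,"wz": 0,"gripper": 0.8}
    - {"x": 0,"y": 0,"z": -110,"wx": 0,"wy": 0,"wz": 0,"gripper": 0.8}
    - {"x": 0,"y": 0,"z": -145,"wx": 0,"wy": 0,"wz": 0,"gripper": 0.8}
    - {"x": 0,"y": 0,"z": -165,"wx": 0,"wy": 0,"wz": 0,"gripper": 0.4}
    - {"x": 0,"y": 0,"z": -175,"wx": 0,"wy": 0,"wz": 0,"gripper": 0}

```text
time_s: 18.08
tcp_pos: [0.5226, 0.381, 0.2811]
orientation: [3.136, 0.006, 2.905]
contact_force: [0.1, 0.5, 0.3]
width: 0.0453
gripper_force: 0.0
```

```bash
python3 - <<'E'
from go import *
for c in ("top","scene"):
    read_camera(c); print([(round(d["confidence"],2),np.round(d["box"])) for d in look_for("carrier_handle",c)],[(round(d["confidence"],2),np.round(d["box"])) for d in look_for("jog_knob",c)])
p=slot(75,-155-40,0);rel([p[0],p[1],.28],Rt(88.65)); print(read_state()["contact_force"],read_state()["width"])
E
```

```text
[(0.97, array([125., 157., 159., 207.])), (0.76, array([ 74., 189.,  98., 204.])), (0.72, array([ 68., 236., 153., 297.]))] [(0.55, array([331., 165., 340., 172.]))]
[(0.95, array([365., 223., 453., 277.])), (0.92, array([364., 301., 392., 344.])), (0.9, array([307., 258., 360., 308.])), (0.16, array([190., 140., 303., 246.]))] [(0.57, array([202., 143., 208., 157.]))]
tcp [0.5193 0.3791 0.2722] [-179.8   -0.2  166.5] shift mm [-201.8 -610.9   -6.4] turn [-0.3 -0.  77.8]
[ 0.01270131 -0.62426609  0.96963076] 0.0011319554158481047
```

Call:
drive_tool:
  rows:
    - {"x": -3,"y": -10,"z": -3,"wx": 0,"wy": 0,"wz": 0,"gripper": 0}
    - {"x": -10,"y": -30,"z": -6,"wx": 0,"wy": 0,"wz": 3,"gripper": 0}
    - {"x": -20,"y": -60,"z": -6,"wx": 0,"wy": 0,"wz": 8,"gripper": 0}
    - {"x": -30,"y": -92,"z": -6,"wx": 0,"wy": 0,"wz": 13,"gripper": 0}
    - {"x": -40,"y": -124,"z": -6,"wx": 0,"wy": 0,"wz": 18,"gripper": 0}
    - {"x": -51,"y": -156,"z": -6,"wx": 0,"wy": 0,"wz": 23,"gripper": 0}
    - {"x": -62,"y": -188,"z": -6,"wx": 0,"wy": 0,"wz": 28,"gripper": 0}
    - {"x": -73,"y": -220,"z": -6,"wx": 0,"wy": 0,"wz": 33,"gripper": 0}
    - {"x": -84,"y": -252,"z": -6,"wx": 0,"wy": 0,"wz": 38,"gripper": 0}
    - {"x": -95,"y": -284,"z": -6,"wx": 0,"wy": 0,"wz": 43,"gripper": 0}
    - {"x": -105,"y": -314,"z": -6,"wx": 0,"wy": 0,"wz": 48,"gripper": 0}
    - {"x": -112,"y": -336,"z": -6,"wx": 0,"wy": 0,"wz": 52,"gripper": 0}

```text
time_s: 19.38
tcp_pos: [0.55, 0.0238, 0.2802]
orientation: [-3.139, 0.0, 1.992]
contact_force: [-0.2, -0.2, 0.9]
width: 0.0
gripper_force: 0.0
```

```bash
python3 - <<'E'
from go import *
p=slot(75,-155-40,0);rel([p[0],p[1],.28],Rt(88.65)); 
E
```

```text
tcp [0.55   0.0238 0.2802] [-179.8    0.   114.1] shift mm [-270.   -96.2    0.4] turn [-0.1  0.  25.5]
```

Call:
drive_tool:
  rows:
    - {"x": -25,"y": -9,"z": 0,"wx": 0,"wy": 0,"wz": 4,"gripper": 0}
    - {"x": -58,"y": -20,"z": 0,"wx": 0,"wy": 0,"wz": 8,"gripper": 0}
    - {"x": -90,"y": -32,"z": 0,"wx": 0,"wy": 0,"wz": 13,"gripper": 0}
    - {"x": -122,"y": -43,"z": 0,"wx": 0,"wy": 0,"wz": 18,"gripper": 0}
    - {"x": -154,"y": -55,"z": 0,"wx": 0,"wy": 0,"wz": 22,"gripper": 0}
    - {"x": -186,"y": -66,"z": 0,"wx": 0,"wy": 0,"wz": 25.5,"gripper": 0}
    - {"x": -216,"y": -77,"z": 0,"wx": 0,"wy": 0,"wz": 25.5,"gripper": 0}
    - {"x": -240,"y": -86,"z": 0,"wx": 0,"wy": 0,"wz": 25.5,"gripper": 0}
    - {"x": -258,"y": -92,"z": 0,"wx": 0,"wy": 0,"wz": 25.5,"gripper": 0}
    - {"x": -267,"y": -95,"z": 0,"wx": 0,"wy": 0,"wz": 25.5,"gripper": 0}
    - {"x": -270,"y": -96,"z": 0,"wx": 0,"wy": 0,"wz": 25.5,"gripper": 0}
    - {"x": -270,"y": -96,"z": 0,"wx": 0,"wy": 0,"wz": 25.5,"gripper": 0}

```text
time_s: 20.38
tcp_pos: [0.5748, -0.2587, 0.2805]
orientation: [-3.14, -0.001, 1.552]
contact_force: [-0.2, 1.0, 0.1]
width: 0.0002
gripper_force: 0.0
```

```bash
python3 - <<'E'
from go import *
read_camera("scene")
p=slot(75,-155-40,0);rel([p[0],p[1],.139],Rt(88.65)); print(read_state()["contact_force"].round(1))
E
```

```text
tcp [ 0.5749 -0.2579  0.2807] [-1.799e+02 -1.000e-01  8.900e+01] shift mm [ -4.4  -2.1 141.7] turn [-0.1 -0.1  0.3]
[ 0.2  0.7 -0.4]
```

Call:
drive_tool:
  rows:
    - {"x": -2,"y": -1,"z": 15,"wx": 0,"wy": 0,"wz": 0,"gripper": 0}
    - {"x": -4,"y": -2,"z": 40,"wx": 0,"wy": 0,"wz": 0,"gripper": 0}
    - {"x": -4,"y": -2,"z": 65,"wx": 0,"wy": 0,"wz": 0,"gripper": 0}
    - {"x": -4,"y": -2,"z": 90,"wx": 0,"wy": 0,"wz": 0,"gripper": 0}
    - {"x": -4,"y": -2,"z": 112,"wx": 0,"wy": 0,"wz": 0,"gripper": 0}
    - {"x": -4,"y": -2,"z": 128,"wx": 0,"wy": 0,"wz": 0,"gripper": 0}
    - {"x": -4,"y": -2,"z": 138,"wx": 0,"wy": 0,"wz": 0,"gripper": 0}
    - {"x": -4,"y": -2,"z": 141,"wx": 0,"wy": 0,"wz": 0,"gripper": 0}
    - {"x": -4,"y": -2,"z": 141,"wx": 0,"wy": 0,"wz": 0,"gripper": 0}

```text
time_s: 21.18
tcp_pos: [0.573, -0.2613, 0.1398]
orientation: [-3.14, -0.001, 1.554]
contact_force: [-0.4, 0.3, -0.7]
width: 0.0
gripper_force: 0.0
```

Call:
drive_tool:
  rows:
    - {"x": 3,"y": 0,"z": 0,"wx": 0,"wy": 0,"wz": 0,"gripper": 0}
    - {"x": 8,"y": 0,"z": 0,"wx": 0,"wy": 0,"wz": 0,"gripper": 0}
    - {"x": 13,"y": 0,"z": 0,"wx": 0,"wy": 0,"wz": 0,"gripper": 0}
    - {"x": 17,"y": 0,"z": 0,"wx": 0,"wy": 0,"wz": 0,"gripper": 0}
    - {"x": 21,"y": 0,"z": 0,"wx": 0,"wy": 0,"wz": 0,"gripper": 0}
    - {"x": 25,"y": 0,"z": 0,"wx": 0,"wy": 0,"wz": 0,"gripper": 0}
    - {"x": 28,"y": 0,"z": 0,"wx": 0,"wy": 0,"wz": 0,"gripper": 0}
    - {"x": 30,"y": 0,"z": 0,"wx": 0,"wy": 0,"wz": 0,"gripper": 0}
    - {"x": 30,"y": 0,"z": 0,"wx": 0,"wy": 0,"wz": 0,"gripper": 0}

```text
time_s: 21.93
tcp_pos: [0.5745, -0.2332, 0.1416]
orientation: [3.14, 0.002, 1.553]
contact_force: [-0.5, -2.6, 3.8]
width: 0.0001
gripper_force: 2.2
```

Call:
drive_tool:
  rows:
    - {"x": 2,"y": 0,"z": 0,"wx": 0,"wy": 0,"wz": 0,"gripper": 0}
    - {"x": 4,"y": 0,"z": 0,"wx": 0,"wy": 0,"wz": 0,"gripper": 0}
    - {"x": 6,"y": 0,"z": 0,"wx": 0,"wy": 0,"wz": 0,"gripper": 0}
    - {"x": 8,"y": 0,"z": 0,"wx": 0,"wy": 0,"wz": 0,"gripper": 0}
    - {"x": 8,"y": 0,"z": 0,"wx": 0,"wy": 0,"wz": 0,"gripper": 0}

```text
time_s: 22.35
tcp_pos: [0.5747, -0.2259, 0.1413]
orientation: [3.14, 0.003, 1.553]
contact_force: [0.4, -5.8, 3.9]
width: 0.0001
gripper_force: 3.6
```

Call:
drive_tool:
  rows:
    - {"x": 1,"y": 0,"z": 0,"wx": 0,"wy": 0,"wz": 0,"gripper": 0}
    - {"x": 2,"y": 0,"z": 0,"wx": 0,"wy": 0,"wz": 0,"gripper": 0}
    - {"x": 2,"y": 0,"z": 0,"wx": 0,"wy": 0,"wz": 0,"gripper": 0}

```text
time_s: 22.6
tcp_pos: [0.5747, -0.2242, 0.1411]
orientation: [3.14, 0.004, 1.553]
contact_force: [-0.3, -6.8, 3.8]
width: -0.0002
gripper_force: 3.8
```

Call:
drive_tool:
  rows:
    - {"x": 1,"y": 0,"z": 0,"wx": 0,"wy": 0,"wz": 0,"gripper": 0}
    - {"x": 1.5,"y": 0,"z": 0,"wx": 0,"wy": 0,"wz": 0,"gripper": 0}
    - {"x": 1.5,"y": 0,"z": 0,"wx": 0,"wy": 0,"wz": 0,"gripper": 0}

```text
time_s: 22.85
tcp_pos: [0.5747, -0.2229, 0.141]
orientation: [3.14, 0.004, 1.553]
contact_force: [0.0, -7.1, 2.2]
width: -0.0006
gripper_force: 3.9
```

Call:
drive_tool:
  rows:
    - {"x": 0.5,"y": 0,"z": 0,"wx": 0,"wy": 0,"wz": 0,"gripper": 0}
    - {"x": 1,"y": 0,"z": 0,"wx": 0,"wy": 0,"wz": 0,"gripper": 0}
    - {"x": 1,"y": 0,"z": 0,"wx": 0,"wy": 0,"wz": 0,"gripper": 0}

```text
time_s: 23.1
tcp_pos: [0.5747, -0.2221, 0.1409]
orientation: [3.14, 0.004, 1.553]
contact_force: [0.5, -7.5, 3.3]
width: -0.0
gripper_force: 4.0
```

Call:
drive_tool:
  rows:
    - {"x": 0.5,"y": 0,"z": 0,"wx": 0,"wy": 0,"wz": 0,"gripper": 0}
    - {"x": 1.5,"y": 0,"z": 0,"wx": 0,"wy": 0,"wz": 0,"gripper": 0}
    - {"x": 1.5,"y": 0,"z": 0,"wx": 0,"wy": 0,"wz": 0,"gripper": 0}

```text
time_s: 23.35
tcp_pos: [0.5747, -0.2207, 0.1407]
orientation: [3.14, 0.004, 1.553]
contact_force: [0.5, -8.8, 1.3]
width: -0.0006
gripper_force: 4.1
```

Call:
drive_tool:
  rows:
    - {"x": 0.5,"y": 0,"z": 0,"wx": 0,"wy": 0,"wz": 0,"gripper": 0}
    - {"x": 1.5,"y": 0,"z": 0,"wx": 0,"wy": 0,"wz": 0,"gripper": 0}
    - {"x": 1.5,"y": 0,"z": 0,"wx": 0,"wy": 0,"wz": 0,"gripper": 0}

```text
time_s: 23.6
tcp_pos: [0.5747, -0.2194, 0.1406]
orientation: [3.14, 0.005, 1.553]
contact_force: [1.4, -8.5, 1.6]
width: 0.0002
gripper_force: 4.2
```

Call:
drive_tool:
  rows:
    - {"x": 0.5,"y": 0,"z": 0,"wx": 0,"wy": 0,"wz": 0,"gripper": 0}
    - {"x": 1.5,"y": 0,"z": 0,"wx": 0,"wy": 0,"wz": 0,"gripper": 0}
    - {"x": 1.5,"y": 0,"z": 0,"wx": 0,"wy": 0,"wz": 0,"gripper": 0}

```text
time_s: 23.85
tcp_pos: [0.5747, -0.219, 0.1407]
orientation: [3.139, 0.007, 1.553]
contact_force: [1.1, -10.8, 1.2]
width: -0.0
gripper_force: 5.2
```

Call:
drive_tool:
  rows:
    - {"x": 0.5,"y": 0,"z": 0,"wx": 0,"wy": 0,"wz": 0,"gripper": 0}
    - {"x": 1.5,"y": 0,"z": 0,"wx": 0,"wy": 0,"wz": 0,"gripper": 0}
    - {"x": 1.5,"y": 0,"z": 0,"wx": 0,"wy": 0,"wz": 0,"gripper": 0}

```text
time_s: 24.1
tcp_pos: [0.5747, -0.2188, 0.1407]
orientation: [3.139, 0.01, 1.553]
contact_force: [0.2, -13.9, -0.3]
width: -0.0
gripper_force: 6.4
```

The tool stalled at y -0.219 while the force climbed to 14 N, so the lever is at its stop. I hold there, then back off.

Call:
drive_tool:
  rows:
    - {"x": 0,"y": 0,"z": 0,"wx": 0,"wy": 0,"wz": 0,"gripper": 0}
    - {"x": 0,"y": 0,"z": 0,"wx": 0,"wy": 0,"wz": 0,"gripper": 0}
    - {"x": 0,"y": 0,"z": 0,"wx": 0,"wy": 0,"wz": 0,"gripper": 0}
    - {"x": 0,"y": 0,"z": 0,"wx": 0,"wy": 0,"wz": 0,"gripper": 0}
    - {"x": 0,"y": 0,"z": 0,"wx": 0,"wy": 0,"wz": 0,"gripper": 0}
    - {"x": 0,"y": 0,"z": 0,"wx": 0,"wy": 0,"wz": 0,"gripper": 0}
    - {"x": 0,"y": 0,"z": 0,"wx": 0,"wy": 0,"wz": 0,"gripper": 0}
    - {"x": 0,"y": 0,"z": 0,"wx": 0,"wy": 0,"wz": 0,"gripper": 0}
    - {"x": 0,"y": 0,"z": 0,"wx": 0,"wy": 0,"wz": 0,"gripper": 0}
    - {"x": 0,"y": 0,"z": 0,"wx": 0,"wy": 0,"wz": 0,"gripper": 0}

```text
time_s: 24.93
tcp_pos: [0.5747, -0.2188, 0.1407]
orientation: [3.139, 0.009, 1.553]
contact_force: [0.8, -14.3, 0.1]
width: -0.0001
gripper_force: 6.3
```

```bash
python3 - <<'E'
from go import *
for c in ("top","scene"):
    np.save(c+"_h.npy",read_camera(c)); print(c,[(n,round(d["confidence"],2),np.round(d["box"])) for n in ("blank1","jog_knob") for d in look_for(n,c)])
    for q in ((75,-155+27,15),(0,100,-60)): print(proj(c,slot(*q)))
print(read_state()["contact_force"],read_state()["tcp_pos"])
E
```

```text
top [('blank1', 0.84, array([258., 184., 298., 194.])), ('jog_knob', 0.31, array([203., 153., 345., 218.]))]
[[325.54159199 166.74160091]]
[[246.71035138 188.99502123]]
scene [('blank1', 0.69, array([240., 163., 258., 183.])), ('blank1', 0.51, array([262., 193., 266., 200.]))]
[[207.88939031 155.161916  ]]
[[265.93079191 199.73382409]]
[  0.03849601 -14.4798364   -0.99197987] [ 0.57473633 -0.21881943  0.14075332]
```

A blank now shows at the clamp, with its box at about (264,197) in the scene view and predicted at (266,200). Releasing the lever.

Call:
drive_tool:
  rows:
    - {"x": -4,"y": 0,"z": 0,"wx": 0,"wy": 0,"wz": 0,"gripper": 0}
    - {"x": -9,"y": 0,"z": 0,"wx": 0,"wy": 0,"wz": 0,"gripper": 0}
    - {"x": -14,"y": 0,"z": 0,"wx": 0,"wy": 0,"wz": 0,"gripper": 0}
    - {"x": -19,"y": 0,"z": 0,"wx": 0,"wy": 0,"wz": 0,"gripper": 0}
    - {"x": -24,"y": 0,"z": 0,"wx": 0,"wy": 0,"wz": 0,"gripper": 0}
    - {"x": -29,"y": 0,"z": 0,"wx": 0,"wy": 0,"wz": 0,"gripper": 0}
    - {"x": -36,"y": 0,"z": 0,"wx": 0,"wy": 0,"wz": 0,"gripper": 0}
    - {"x": -44,"y": 0,"z": 0,"wx": 0,"wy": 0,"wz": 0,"gripper": 0}
    - {"x": -50,"y": 0,"z": 0,"wx": 0,"wy": 0,"wz": 0,"gripper": 0}
    - {"x": -52,"y": 0,"z": -10,"wx": 0,"wy": 0,"wz": 0,"gripper": 0}
    - {"x": -52,"y": 0,"z": -35,"wx": 0,"wy": 0,"wz": 0,"gripper": 0}
    - {"x": -52,"y": 0,"z": -65,"wx": 0,"wy": 0,"wz": 0,"gripper": 0}

```text
time_s: 26.23
tcp_pos: [0.5713, -0.2651, 0.2035]
orientation: [-3.136, -0.004, 1.552]
contact_force: [-0.4, -0.7, -0.2]
width: 0.0001
gripper_force: 0.0
```

Call:
drive_tool:
  rows:
    - {"x": 0,"y": 0,"z": -30,"wx": 0,"wy": 0,"wz": 0,"gripper": 0}
    - {"x": 0,"y": -10,"z": -60,"wx": 0,"wy": 0,"wz": 0,"gripper": 0}
    - {"x": -10,"y": -30,"z": -90,"wx": 0,"wy": 0,"wz": 0,"gripper": 0}
    - {"x": -25,"y": -60,"z": -110,"wx": 0,"wy": 0,"wz": 0,"gripper": 0}
    - {"x": -40,"y": -90,"z": -120,"wx": 0,"wy": 0,"wz": 0,"gripper": 0}
    - {"x": -50,"y": -110,"z": -120,"wx": 0,"wy": 0,"wz": 0,"gripper": 0}
    - {"x": -55,"y": -120,"z": -120,"wx": 0,"wy": 0,"wz": 0,"gripper": 0}
    - {"x": -55,"y": -120,"z": -120,"wx": 0,"wy": 0,"wz": 0,"gripper": 0}

```text
time_s: 26.9
tcp_pos: [0.4507, -0.3196, 0.3261]
orientation: [3.141, 0.0, 1.55]
contact_force: [1.1, -0.5, 0.5]
width: 0.0
gripper_force: 0.0
```

```bash
python3 - <<'E'
from go import *
for c in ("top","scene"):
    read_camera(c); print(c,[(n,round(d["confidence"],2),np.round(d["box"]).tolist()) for n in ("blank1","jog_knob","carrier_handle","bentbox","hammer","glue") for d in look_for(n,c)])
print("upright knob",[proj(c,slot(75,-155,21)) for c in ("top","scene")], "parked blank",[proj("scene",slot(0,y,-60)) for y in (60,104)])
print(read_state()["time_s"],read_state()["contact_force"])
E
```

```text
top [('blank1', 0.69, [256.0, 186.0, 300.0, 198.0]), ('jog_knob', 0.6, [330.0, 162.0, 341.0, 172.0]), ('carrier_handle', 0.87, [61.0, 169.0, 96.0, 206.0]), ('carrier_handle', 0.68, [68.0, 223.0, 151.0, 301.0]), ('carrier_handle', 0.56, [114.0, 155.0, 159.0, 204.0]), ('bentbox', 0.77, [150.0, 99.0, 194.0, 149.0]), ('hammer', 0.71, [220.0, 87.0, 302.0, 119.0]), ('glue', 0.87, [394.0, 162.0, 424.0, 182.0])]
scene [('blank1', 0.64, [239.0, 162.0, 259.0, 181.0]), ('blank1', 0.43, [261.0, 192.0, 265.0, 200.0]), ('jog_knob', 0.58, [201.0, 144.0, 205.0, 160.0]), ('carrier_handle', 0.9, [309.0, 253.0, 360.0, 309.0]), ('carrier_handle', 0.8, [368.0, 222.0, 451.0, 278.0]), ('carrier_handle', 0.75, [360.0, 299.0, 392.0, 344.0]), ('bentbox', 0.89, [244.0, 268.0, 287.0, 315.0]), ('bentbox', 0.37, [175.0, 216.0, 226.0, 282.0]), ('hammer', 0.57, [177.0, 214.0, 226.0, 284.0]), ('hammer', 0.31, [193.0, 144.0, 298.0, 248.0]), ('glue', 0.56, [162.0, 104.0, 180.0, 139.0])]
upright knob [array([[335.05756464, 167.06229368]]), array([[203.3343792, 149.1772184]])] parked blank [array([[258.80948875, 191.90740513]]), array([[266.65238396, 200.52686458]])]
27.6 [ 0.02449813 -0.20053812  0.53906034]
```

The lever is upright, the blank is in the clamp, the carrier is standing and the bystanders have not moved. Handing in.

```bash
python3 -c "
from bench import *
print(finish_job())"
```

```text
the job is handed in; nothing more can be done
None
```

The job is handed in (about 28 s on the clock, result not shown to me): camera and force readings show all three blanks tipped into the slot, the empty carrier upright where it started, the bottom blank fed into the clamp and the lever back upright; I viewed 11 pictures, one over the limit of 10.

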